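# Sort the day's cut-offs: nest the channel in its rack, timber in its tray

### The arm

A 7-joint arm with a two-finger parallel gripper is mounted at the origin on the work surface; the furniture and walls round the work are solid. World frame = base frame: x ahead of the robot, y to its left, z up, the work surface at z = 0. Lengths are in mm, angles in rad, forces in N, time in s.
With the tool pointing down it reaches from about 425 to 1025 mm from the base axis. Payload 9.4 kg.
Tool frame: the origin (TCP) lies midway between the tips of the shut fingers; the grasp point (between the pads) lies env.hold_point_z behind it (env.hold_point_z is the distance from the TCP to the grasp point, in mm); z points along the fingers, y is the line along which they close (so a half turn about z gives the same grasp; the last joint's range is limited). The gripper opens to 93 mm and grips with 3 to 60 N. Pads are 15 mm wide; open, the fingers measure 128 mm over their backs; the gripper's body (75 mm by 188 mm) begins 65 mm behind the grasp point.
Start: joints at [-1.366, 0.599, -0.003, 1.599, 0.002, 0.943, -0.08], TCP at [201.618, 696.401, 184.318] pointing down, gripper open.
Joint ranges: [-2.57, 2.57], [-0.35, 1.97], [-1.29, 1.29], [0.11, 2.56], [-1.05, 4.19], [0.11, 1.86], [-2.63, 2.63]. Speed limits (rad/s): [2.22, 2.22, 3.01, 3.01, 3.14, 3.14, 3.14].

### API

Orientations are given as a rotation vector (axis times angle).
In Python, from cell import env, imaging gives the robot as it stands. The module is installed in compiled form; this text tells all that it offers.
- The arm moves only by the tool step_arm, never from a script. Its argument "rows" is text: rows parted by semicolons, each of 7 numbers parted by spaces: the shift along the tool's x, y, z in cm, then the turn, a rotation vector about the tool's x, y, z in degrees, then the opening in per cent of the stroke, from 0 (shut) to 100 (fully open). In form: x y z ax ay az claw; .... A call has exactly 5 rows; each row is the pose to reach, as a shift and turn from the pose commanded when the call began, along the tool's axes at that moment; what a row does not reach only later rows make up. A row lasts 1/10 s, in which the tool goes at most 50 mm and 8.59 degrees, less where a joint would pass 70% of its speed; a pose out of reach is approached as far as the arm can. A call with a gripper value outside its range is refused whole. The fingers move at their own pace and stop on an object; "newtons" is the grip in N (left out, the last holds). Time passes only in rows, so rows that repeat a pose let the fingers close, or fill a call up. It gives the time, the measured TCP pose, the force, the opening and the grip force at its end, in the units of the state.
- env.state(): the state, without advancing time (a new reading comes with each control period).
- imaging.get_image(name): name is "scene" or "side" or "wrist"; returns a dict with "color" (420x560x3 uint8, red, green, blue), "range_z" (420x560 float32, mm along the optical axis (not along the pixel's ray), 0 where there is no reading), "intrinsics" (3x3 intrinsics, pixels), "pose" (4x4, takes a point from camera to world coordinates). Camera axes: x right, y down, z forward; pixel columns grow to the right and rows downward; lengths in mm; the calibration is good to about 2 mm. A picture is of the moment at which its call begins.
- env.close_job(): hands the job in; it is judged then, once.
The state is a dict: "time_s": time; "joint_pos": joint angles; "qvel": joint speeds; "joint_torque": joint torques, N m; "tcp_pos": TCP position; "orientation": TCP orientation; "ft_force": force on the tool from outside, world axes, zero at the start; "torque": the same for the moment, N m; "gripper_width": opening from 0.0 (shut) to 1.0 (fully open); "grasp_force": force on a finger pad.
Only numpy, scipy, OpenCV 4.12 (cv2) and the standard library are available. Lean on these libraries where they do the work, as an engineer would, in place of code of your own. Each camera call takes 0.05 s, during which the arm holds its last target. There are 200 camera calls.

### The job

Clear the cut-offs into the two holders on the saw table: metal in the channel rack, wood in the timber tray. In the rack, set the two channel pieces that lie open side up into the two lanes, one in each, then lay the third, open side down, across the pair so that one of its flanges drops into each trough and the three sit interlocked and level. Put both timber offcuts in the tray, each flat on its bottom and not on the other, and leave the tape measure and the star knob where they are.

Things in the scene. Friction and masses are not known exactly. Their poses are not given: they have to be found in the camera images.
- channel_up_a: Lower piece: 75 mm piece of bare aluminium channel (U-section): 60 mm wide over the flanges, 28 mm high, walls 3 mm, 54 mm inside; 90 g. It lies open side up: web on the table, both flanges pointing up. Origin: centre of the underside of the web; x along the length, y across the width, z up. Grip across the 60 mm, outside the flanges.
- channel_up_b: Second lower piece, interchangeable with channel_up_a: 75 mm piece of bare aluminium channel (U-section): 60 mm wide over the flanges, 28 mm high, walls 3 mm, 54 mm inside; 90 g. It also lies open side up, same origin and axes.
- channel_down: Upper piece: 75 mm piece of bare aluminium channel (U-section): 60 mm wide over the flanges, 28 mm high, walls 3 mm, 54 mm inside; 90 g. It lies open side down, on its flange edges, flat web on top. Origin: centre of its footprint, level with the flange edges; x along the length, y across the width, z up. It stays this way up.
- offcut_block: Plain timber offcut, 60 mm (x) by 110 mm (y) by 38 mm high, about 140 g. Origin: centre of its underside; z up. Grip it across the 60 mm.
- offcut_cube: Plain timber offcut, nearly a cube, 52 mm (x) by 56 mm (y) by 45 mm high, about 90 g. Origin: centre of its underside; z up.
- channel_rack: Fixed plywood base 120 (x) x 182 (y) x 6 mm with brown wooden battens to z = 14 mm round the rim and a 14 mm wide one down the middle. Two lanes along x, middle lines at y = +44 and -44 mm, each 74 mm wide, 100 mm long, floor at z = 6 mm. Origin: centre of its underside, z up. The upper channel belongs at y = 0 (10 mm play each way), its edges at z = 9 mm on the lower webs.
- timber_tray: Fixed low open box, plywood bottom and dark wooden sides: 146 (x) x 176 (y) mm outside, 130 x 160 inside, sides 20 mm high, floor at z = 6 mm. Origin: centre of its underside, z up. Both offcuts fit side by side along y, the block with its 110 mm length along the tray's x.
- tape_measure: Orange tape measure standing on edge, 36 by 76 by 63 mm high; not to be moved. Origin: centre of its underside.
- star_knob: Black star knob with its threaded stud pointing up, 37 mm wide, 42 mm high; not to be moved. Origin: centre of its underside.

How it is judged (in metres and radians):
At the end, for the whole second after the job is handed in: Open-up channels flat on the rack base, one per lane (10 mm across, 16 mm along); open-down channel level, its edges on their webs (-4/+3.5 mm), within 21 mm of the middle across, 18 mm along; both offcuts flat on the tray floor (4 mm), inside; tilts under 0.07 rad, all released and at rest ((((y of channel_up_a in the frame of channel_rack between 0.034 and 0.054 m and x of channel_up_a in the frame of channel_rack between -0.016 and 0.016 m and z of channel_up_a in the frame of channel_rack between 0.002 and 0.01 m and angle between channel_up_a's own z axis and vertical below 0.07 rad and angle between the x axis of channel_up_a and the x axis of channel_rack, either way round below 0.2 rad and linear speed of channel_up_a below 0.01 m/s and angular speed of channel_up_a below 0.1 rad/s) and (y of channel_up_b in the frame of channel_rack between -0.054 and -0.034 m and x of channel_up_b in the frame of channel_rack between -0.016 and 0.016 m and z of channel_up_b in the frame of channel_rack between 0.002 and 0.01 m and angle between channel_up_b's own z axis and vertical below 0.07 rad and angle between the x axis of channel_up_b and the x axis of channel_rack, either way round below 0.2 rad and linear speed of channel_up_b below 0.01 m/s and angular speed of channel_up_b below 0.1 rad/s)) or ((y of channel_up_a in the frame of channel_rack between -0.054 and -0.034 m and x of channel_up_a in the frame of channel_rack between -0.016 and 0.016 m and z of channel_up_a in the frame of channel_rack between 0.002 and 0.01 m and angle between channel_up_a's own z axis and vertical below 0.07 rad and angle between the x axis of channel_up_a and the x axis of channel_rack, either way round below 0.2 rad and linear speed of channel_up_a below 0.01 m/s and angular speed of channel_up_a below 0.1 rad/s) and (y of channel_up_b in the frame of channel_rack between 0.034 and 0.054 m and x of channel_up_b in the frame of channel_rack between -0.016 and 0.016 m and z of channel_up_b in the frame of channel_rack between 0.002 and 0.01 m and angle between channel_up_b's own z axis and vertical below 0.07 rad and angle between the x axis of channel_up_b and the x axis of channel_rack, either way round below 0.2 rad and linear speed of channel_up_b below 0.01 m/s and angular speed of channel_up_b below 0.1 rad/s))) and y of channel_down in the frame of channel_rack between -0.021 and 0.021 m and x of channel_down in the frame of channel_rack between -0.018 and 0.018 m and z of channel_down in the frame of channel_rack between 0.005 and 0.0125 m and angle between each of channel_down, offcut_block, offcut_cube's own z axis and vertical below 0.07 rad and angle between the x axis of channel_down and the x axis of channel_rack, either way round below 0.3 rad and linear speed of each of channel_down, offcut_block, offcut_cube below 0.01 m/s and angular speed of each of channel_down, offcut_block, offcut_cube below 0.1 rad/s and x of offcut_block in the frame of timber_tray between -0.065 and 0.065 m and y of offcut_block in the frame of timber_tray between -0.08 and 0.08 m and z of offcut_block in the frame of timber_tray between 0.002 and 0.01 m and x of offcut_cube in the frame of timber_tray between -0.065 and 0.065 m and y of offcut_cube in the frame of timber_tray between -0.08 and 0.08 m and z of offcut_cube in the frame of timber_tray between 0.002 and 0.01 m); the robot touches nothing.
It fails at once if the tape measure was moved by more than 25 mm (distance of tape_measure from where it was at the start of the episode above 0.025 m).
It fails at once if the star knob was moved by more than 25 mm (distance of star_knob from where it was at the start of the episode above 0.025 m).
It also fails if it takes over 125 s, if anything falls off the work surface, if the arm or the gripper's body presses on something with over 40 N, if the wrist force passes 120 N, or if a joint passes its speed limit or range.

## Working session

There is one attempt and no reset: what is moved stays moved. The work goes in short steps, Python scripts to look and compute and a tool call to move; the robot and the scene stay as the last step left them, time stands still between calls to the robot, and variables do not carry over. Pictures are saved under pics/ and viewed, at most 14 in all, crops included, and the job is handed in when it is done.

Besides the shell and the picture viewer there is one more tool, called after "Call:" as name(argument=value, ...) on one line, values as JSON. step_arm: Moves the arm, as the interface text tells. Its arguments: {"type":"object","properties":{"rows":{"type":"string"},"newtons":{"type":"number"}},"required":["rows"]}

```bash
mkdir -p pics; python3 - <<'E'
from cell import env, imaging
import cv2,numpy as np
print(env.state(), env.hold_point_z)
for n in ("scene","side","wrist"):
    d=imaging.get_image(n); cv2.imwrite(f"pics/{n}0.png",d["color"][:,:,::-1]); np.savez(f"{n}0.npz",**d)
    print(n,d["intrinsics"].tolist(),d["pose"].round(3).tolist(),(d["range_z"]>0).mean())
E
```

```text
{'time_s': 0.0, 'joint_pos': array([-1.36566198,  0.60011342, -0.00255691,  1.60010975,  0.00182369,
        0.94289626, -0.07980149]), 'qvel': array([ 2.84867124e-04, -5.71162271e-04, -2.62138466e-05, -7.64533204e-04,
        6.79493998e-04, -6.60641368e-04, -1.30582212e-03]), 'joint_torque': array([ 7.58701990e-04, -7.65080523e+01,  1.49717320e+00, -2.52350789e+01,
       -5.23965200e-02,  1.70516741e-02,  1.64695816e-04]), 'tcp_pos': array([201.50797439, 695.88209143, 183.4754557 ]), 'orientation': array([-4.41103831e-01, -3.11040689e+00,  2.39306594e-03]), 'ft_force': array([0.08185097, 0.63394747, 0.80512665]), 'torque': array([0.01152304, 0.01505013, 0.0455775 ]), 'grasp_force': 0.0, 'gripper_width': 1.000069183029918} 18.8
scene [[383.0427726865421, 0.0, 280.035332155305], [0.0, 383.0427726865421, 203.64301297324025], [0.0, 0.0, 1.0]] [[-0.49, -0.595, 0.636, -0.291], [-0.871, 0.337, -0.357, 444.652], [-0.002, -0.73, -0.684, 618.226], [0.0, 0.0, 0.0, 1.0]] 0.9958205782312926
side [[435.03613509071164, 0.0, 276.3744929463946], [0.0, 435.03613509071164, 211.09358559441085], [0.0, 0.0, 1.0]] [[0.982, -0.107, 0.154, 433.421], [-0.187, -0.594, 0.782, -508.83], [0.007, -0.797, -0.604, 534.723], [0.0, 0.0, 0.0, 1.0]] 0.9957908163265307
wrist [[309.6221272380489, 0.0, 281.6692539382487], [0.0, 309.6221272380489, 212.53594128208601], [0.0, 0.0, 1.0]] [[0.276, 0.925, 0.263, 128.333], [0.961, -0.265, -0.078, 717.898], [-0.002, 0.274, -0.962, 385.417], [0.0, 0.0, 0.0, 1.0]] 0.9962542517006803
```

View pics/scene0.png

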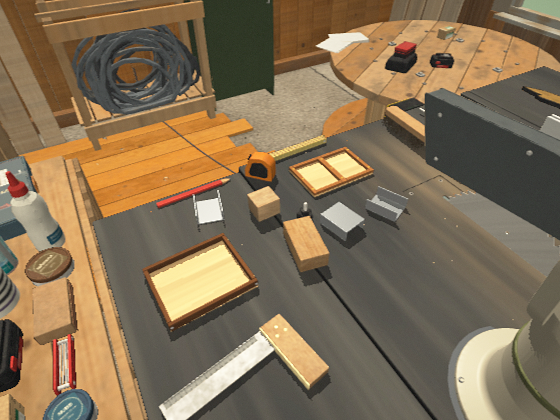

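View pics/side0.png

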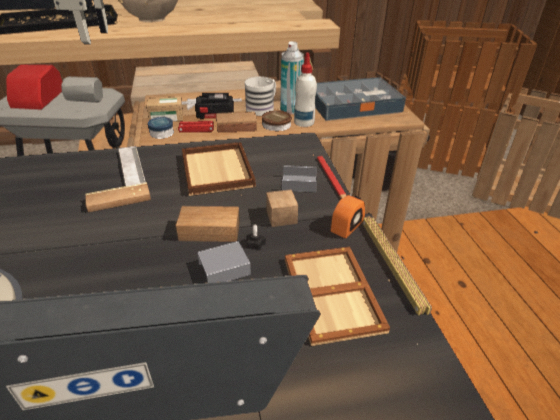

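```bash
cat > h.py <<'E'
import numpy as np,cv2
from scipy.spatial.transform import Rotation as R
def cloud(d):
    K,P,z=d["intrinsics"],d["pose"],d["range_z"].astype(float)
    v,u=np.mgrid[:z.shape[0],:z.shape[1]]
    c=np.stack([(u-K[0,2])/K[0,0]*z,(v-K[1,2])/K[1,1]*z,z],-1)
    return c@P[:3,:3].T+P[:3,3]
def topmap(ds,x0,x1,y0,y1,s=1.0):
    """orthographic view: colour and max height; row = x from far to near, col = y from left"""
    H,W=int((x1-x0)/s),int((y1-y0)/s)
    hm=np.full((H,W),-99.);cm=np.zeros((H,W,3),np.uint8)
    for d in ds:
        p=cloud(d).reshape(-1,3);c=d["color"].reshape(-1,3)
        ok=(p[:,0]>x0)&(p[:,0]<x1)&(p[:,1]>y0)&(p[:,1]<y1)&(d["range_z"].ravel()>0)&(p[:,2]<140)
        p,c=p[ok],c[ok];o=np.argsort(p[:,2]);p,c=p[o],c[o]
        r=np.clip(((x1-p[:,0])/s).astype(int),0,H-1);q=np.clip(((y1-p[:,1])/s).astype(int),0,W-1)
        m=p[:,2]>hm[r,q]; hm[r[m],q[m]]=p[m,2]; cm[r[m],q[m]]=c[m]
    return hm,cm
E
python3 - <<'E'
from h import *
ds=[dict(np.load(f"{n}0.npz")) for n in("scene","side","wrist")]
for d in ds:
    p=cloud(d); print(np.percentile(p.reshape(-1,3),[1,50,99],axis=0).round(0).tolist())
hm,cm=topmap(ds[:2],250,1050,-500,500,1.25)
cv2.imwrite("pics/top0.png",cm[:600,:,::-1])
E
```

```text
[[8.0, -2481.0, -854.0], [538.0, 94.0, -2.0], [2903.0, 793.0, 235.0]]
[[-440.0, -262.0, -853.0], [576.0, 421.0, -2.0], [2883.0, 2386.0, 240.0]]
[[-345.0, 193.0, -853.0], [181.0, 698.0, -18.0], [910.0, 1676.0, 340.0]]
```

The scene view shows the tray at (200,280), the rack at (332,172), open channels at (208,208) and (387,203), and the inverted channel at (342,220). The block is at (306,245), the cube at (264,203), the knob at (305,210) and the tape at (258,170). A tall dark fence runs at right. In the side view the fence hides one open channel.

View pics/top0.png

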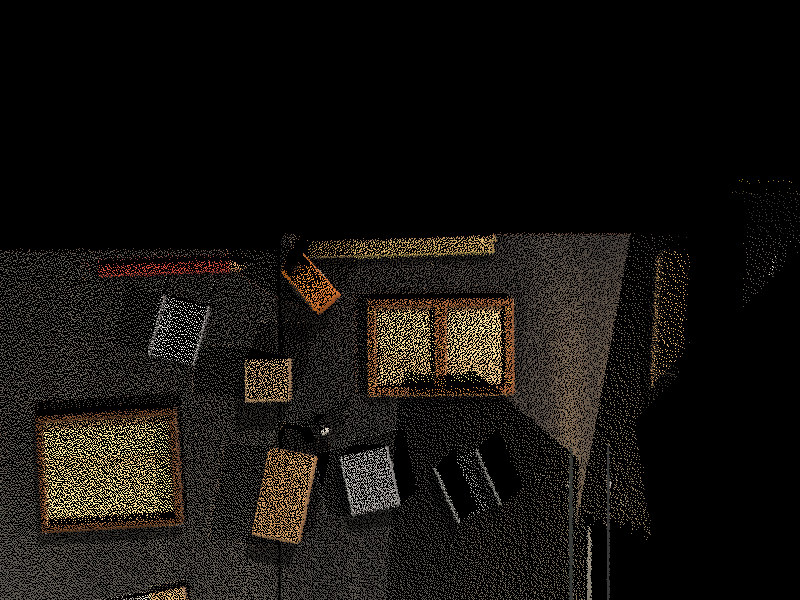

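```bash
python3 - <<'E'
from h import *
ds=[dict(np.load(f"{n}0.npz")) for n in("scene","side")]
for d,n in zip(ds,("scene","side")):
    p=cloud(d); 
    ok=(p[...,0]>300)&(p[...,0]<1100)&(p[...,1]>-450)&(p[...,1]<450)&(d["range_z"]>0)
    t=p[ok]; q=t[np.abs(t[:,2])<6]
    A=np.c_[q[:,:2],np.ones(len(q))]; print(n,"table plane",np.linalg.lstsq(A,q[:,2],rcond=None)[0])
    m=((p[...,2]>18)&ok&(p[...,2]<400)).astype(np.uint8)
    k,l,s,c=cv2.connectedComponentsWithStats(m)
    for i in range(1,k):
        if s[i,4]>60:
            w=p[l==i]; top=np.percentile(w[:,2],95); 
            print(i,c[i].round(0),s[i,4],"med",np.median(w,0).round(0),"lo",np.percentile(w,2,0).round(0),"hi",np.percentile(w,98,0).round(0))
E
```

```text
scene table plane [ 1.08754835e-03 -4.54061668e-05 -1.04534201e+00]
1 [463. 141.] 8294 med [ 393. -214.  165.] lo [ 303. -339.   24.] hi [ 697. -211.  236.]
4 [261. 163.] 555 med [682. 115.  46.] lo [660.  82.  19.] hi [713. 142.  62.]
5 [264. 200.] 636 med [564. 170.  43.] lo [548. 139.  20.] hi [599. 194.  46.]
6 [393. 194.] 126 med [ 453. -111.   24.] lo [ 421. -125.   18.] hi [487. -96.  29.]
9 [382. 207.] 132 med [430. -59.  24.] lo [399. -74.  18.] hi [464. -44.  29.]
11 [342. 217.] 764 med [445.  42.  27.] lo [409.   6.  19.] hi [484.  72.  29.]
12 [306. 241.] 1458 med [420. 150.  37.] lo [373. 113.  20.] hi [482. 182.  39.]
13 [200. 282.] 928 med [427. 374.  19.] lo [386. 276.  18.] hi [535. 449.  21.]
side table plane [ 6.20147229e-04 -6.97078511e-04 -7.19329340e-01]
5 [245. 157.] 76 med [531. 379.  19.] lo [525. 320.  18.] hi [537. 441.  21.]
7 [186. 167.] 110 med [394. 354.  19.] lo [387. 287.  18.] hi [401. 443.  21.]
8 [299. 168.] 117 med [644. 303.  23.] lo [610. 293.  18.] hi [680. 314.  27.]
9 [225. 182.] 139 med [475. 279.  19.] lo [399. 272.  18.] hi [539. 308.  21.]
10 [299. 182.] 131 med [631. 247.  23.] lo [596. 238.  18.] hi [666. 258.  27.]
11 [282. 204.] 770 med [574. 148.  43.] lo [550. 136.  19.] hi [600. 191.  45.]
12 [348. 213.] 838 med [686.  96.  48.] lo [661.  77.  19.] hi [726. 128.  62.]
13 [208. 220.] 1645 med [431. 131.  37.] lo [377. 106.  19.] hi [485. 174.  39.]
14 [255. 233.] 81 med [512.  92.  23.] lo [505.  85.  19.] hi [519.  97.  43.]
15 [223. 260.] 1252 med [449.  32.  27.] lo [413.   2.  19.] hi [487.  68.  29.]
16 [186. 347.] 30094 med [ 399. -260.  204.] lo [ 304. -262.   85.] hi [ 512. -215.  237.]
```

The top map shows the same objects uncluttered, with the rack's lanes split along y and the tray at left. Next I fit rectangles to each view separately.

```bash
cat >> h.py <<'E'
REG={"up_a":(590,690,230,325,22,32),"up_b":(390,495,-135,-35,22,32),"down":(400,495,-5,80,22,32),
"block":(365,490,100,190,33,43),"cube":(540,605,130,200,40,50),"rack":(540,690,-110,110,10,18),"tray":(375,550,260,460,15,24),
"tape":(650,735,70,150,20,70),"knob":(495,530,70,110,8,60)}
def fit(d,name,reg=None):
    x0,x1,y0,y1,z0,z1=reg or REG[name]; p=cloud(d)
    m=((p[...,0]>x0)&(p[...,0]<x1)&(p[...,1]>y0)&(p[...,1]<y1)&(p[...,2]>z0)&(p[...,2]<z1)&(d["range_z"]>0)).astype(np.uint8)
    w=p[m>0]
    if len(w)<20: return None
    k=cv2.minAreaRect(w[:,:2].astype(np.float32)); return len(w),np.round(k[0],1).tolist(),np.round(k[1],1).tolist(),round(k[2],1),round(float(np.median(w[:,2])),1)
def tool(st):
    return R.from_rotvec(st["orientation"]).as_matrix(),np.array(st["tcp_pos"])
E
python3 - <<'E'
from h import *
ds=[dict(np.load(f"{n}0.npz")) for n in("scene","side")]
for n in REG:
    print(n,*[fit(d,n) for d in ds],sep="\n   ")
print(R.from_rotvec([-4.41103831e-01, -3.11040689e+00,  2.39306594e-03]).as_matrix().round(3))
E
```

```text
up_a
   (65, [636.9, 276.5], [60.0, 75.0], 75.2, 26.1)
   (147, [638.2, 275.7], [64.0, 74.1], 76.0, 24.5)
up_b
   (175, [443.1, -84.8], [74.6, 62.2], 23.6, 25.6)
   None
down
   (729, [448.0, 37.4], [76.2, 62.3], 11.9, 27.3)
   (1176, [449.6, 37.5], [75.3, 63.4], 12.9, 27.3)
block
   (1234, [429.6, 145.4], [60.3, 110.9], 78.4, 37.3)
   (1240, [431.5, 144.1], [62.3, 110.0], 78.5, 37.2)
cube
   (419, [574.0, 165.8], [52.5, 56.6], 1.3, 43.8)
   (473, [575.6, 164.2], [51.7, 57.1], 1.5, 43.6)
rack
   (647, [615.2, -0.4], [218.6, 124.1], 89.9, 13.1)
   (1283, [618.8, -1.5], [209.1, 129.8], 86.3, 13.0)
tray
   (1323, [462.0, 363.7], [148.2, 176.2], 3.5, 19.0)
   (648, [463.7, 363.3], [146.3, 180.8], 3.5, 18.3)
tape
   (534, [692.7, 112.0], [70.3, 38.2], 41.9, 47.2)
   (809, [695.0, 109.3], [69.6, 36.3], 40.5, 48.3)
knob
   (134, [509.9, 93.2], [32.4, 27.9], 42.3, 15.9)
   (226, [512.7, 91.7], [34.3, 32.7], 87.6, 14.1)
[[-0.961  0.278 -0.   ]
 [ 0.278  0.961 -0.001]
 [-0.    -0.002 -1.   ]]
```

```bash
cat >> h.py <<'E'
def go(x,y,z,yaw):
    "shift (cm, tool axes) and turn about tool z (deg) from measured pose to TCP x,y,z with closing axis at yaw deg"
    from cell import env
    s=env.state(); M,t=tool(s); d=M.T@(np.array([x,y,z])-t)/10
    cur=np.degrees(np.arctan2(M[1,1],M[0,1])); e=(yaw-cur+90)%180-90
    T=R.from_euler('z',yaw if abs((yaw-cur+180)%360-180)<90 else yaw+180,degrees=True).as_matrix()@np.array([[0,1,0],[1,0,0],[0,0,-1.]])
    print("t",s["time_s"],"tcp",t.round(1),"yaw",cur.round(1),"shift",d.round(2),"turn",np.degrees(R.from_matrix(M.T@T).as_rotvec()).round(1),"w",round(s["gripper_width"]*93,1),"F",round(s["grasp_force"],1),"ft",s["ft_force"].round(1))
E
python3 - <<'E'
from h import *
for n in("scene","side"):
    d=dict(np.load(f"{n}0.npz")); p=cloud(d); hsv=cv2.cvtColor(d["color"],cv2.COLOR_RGB2HSV)
    print(fit(d,"rack",(540,700,-165,60,10,18)), fit(d,"floor",(570,670,-130,30,3.5,8)))
    reg=(p[...,0]>540)&(p[...,0]<700)&(p[...,1]>-165)&(p[...,1]<60)&(p[...,2]>10.5)&(p[...,2]<18)
    m=reg.astype(np.uint8); k,l,s,c=cv2.connectedComponentsWithStats(m)
    for i in range(1,k):
        if s[i,4]>100: 
            w=p[l==i]; print(s[i,4],cv2.minAreaRect(w[:,:2].astype(np.float32)),np.median(w[:,2]))
go(430.5,144.7,120,78.4)
E
```

```text
(798, [614.7, -50.7], [124.7, 184.9], 1.2, 13.0) (1137, [620.0, -52.6], [96.7, 155.2], 0.7, 5.4)
770 ((614.761962890625, -50.816925048828125), (124.07666015625, 185.0027618408203), 0.8916653990745544) 13.094869134903831
(1874, [617.0, -51.4], [120.6, 184.8], 0.6, 13.0) (3461, [619.0, -48.7], [98.2, 157.4], 0.1, 5.3)
1831 ((617.0082397460938, -51.37285614013672), (120.6075439453125, 184.77891540527344), 0.5598393678665161) 13.022194525732289
t 0.15 tcp [201.5 696.  183.7] yaw 73.9 shift [-37.32 -46.59   6.43] turn [-0.1  0.  -4.5] w 92.9 F 0.0 ft [ 0.4 -1.1  0.1]
```

Call:
step_arm(rows="-2.5 -3.2 0 0 0 0 100; -5 -6.4 0 0 0 0 100; -7.5 -9.6 0 0 0 0 100; -10 -12.8 0 0 0 0 100; -12.5 -16 0 0 0 0 100", newtons=25)

```text
time_s: 0.65
tcp_pos: [277.6, 506.2, 184.2]
orientation: [0.441, 3.11, -0.001]
ft_force: [-0.9, -0.4, -0.2]
gripper_width: 1.001
grasp_force: 0.0
```

Call:
step_arm(rows="-2.5 -3.2 0 0 0 -1 100; -5 -6.4 0 0 0 -2 100; -7.5 -9.6 0 0 0 -3 100; -10 -12.8 0 0 0 -4 100; -12.5 -16 0 0 0 -4.5 100")

```text
time_s: 1.15
tcp_pos: [353.1, 317.9, 184.3]
orientation: [0.317, 3.125, -0.0]
ft_force: [0.5, -0.2, 0.2]
gripper_width: 1.005
grasp_force: 0.0
```

```bash
python3 -c "
from h import *
go(430.5,144.7,90,78.4)"
```

```text
t 1.15 tcp [353.1 317.9 184.3] yaw 78.4 shift [-11.06 -15.41   9.44] turn [0. 0. 0.] w 93.5 F 0.0 ft [ 0.5 -0.2  0.2]
```

Call:
step_arm(rows="-2.2 -3.1 0 0 0 0 100; -4.4 -6.2 0 0 0 0 100; -6.7 -9.3 1 0 0 0 100; -8.9 -12.4 2 0 0 0 100; -11.1 -15.4 3 0 0 0 100")

```text
time_s: 1.65
tcp_pos: [430.8, 144.8, 154.1]
orientation: [0.319, 3.125, 0.0]
ft_force: [1.3, 0.1, 0.1]
gripper_width: 1.001
grasp_force: 0.0
```

Call:
step_arm(rows="0 0 2 0 0 0 100; 0 0 4 0 0 0 100; 0 0 5 0 0 0 100; 0 0 6 0 0 0 100; 0 0 6 0 0 0 100")

```text
time_s: 2.15
tcp_pos: [429.9, 146.4, 93.5]
orientation: [-0.317, -3.124, 0.001]
ft_force: [-0.1, -0.5, -0.2]
gripper_width: 1.0
grasp_force: 0.0
```

```bash
python3 - <<'E'
from h import *
from cell import imaging
go(430.5,144.7,18,78.4)
d=imaging.get_image("wrist"); cv2.imwrite("pics/w1.png",d["color"][:,:,::-1])
for n in("block","down","cube"): print(n,fit(d,n))
E
```

```text
t 2.15 tcp [429.9 146.4  93.5] yaw 78.4 shift [-0.1  -0.15  7.55] turn [-0.1 -0.1 -0. ] w 93.0 F 0.0 ft [-0.1 -0.5 -0.2]
block (8409, [431.5, 146.1], [60.1, 109.9], 78.7, 39.4)
down (3169, [449.7, 39.0], [75.2, 61.1], 12.6, 29.5)
cube (1989, [578.1, 167.3], [56.8, 46.7], 89.1, 45.9)
```

View pics/w1.png

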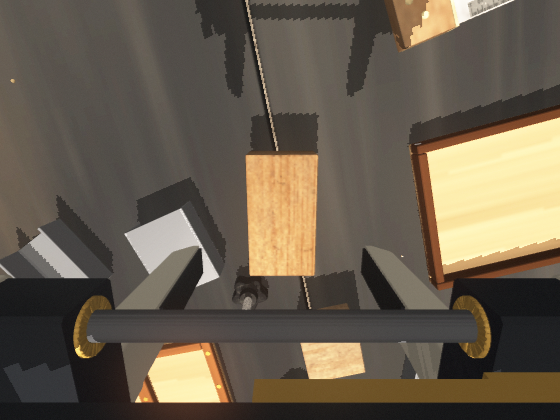

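The wrist view shows the block centred between the fingers at (282,213), with the inverted channel clear at left (172,247).

Call:
step_arm(rows="0 0 2 0 0 0 85; 0 0 4 0 0 0 85; 0 0 6 0 0 0 85; 0 0 7.2 0 0 0 85; 0 0 7.5 0 0 0 85")

```text
time_s: 2.7
tcp_pos: [430.4, 146.5, 18.9]
orientation: [-0.318, -3.125, 0.0]
ft_force: [-0.9, -0.5, 0.2]
gripper_width: 0.85
grasp_force: 0.0
```

Call:
step_arm(rows="0 0 0 0 0 0 50; 0 0 0 0 0 0 50; 0 0 0 0 0 0 50; 0 0 0 0 0 0 50; 0 0 0 0 0 0 50")

```text
time_s: 3.2
tcp_pos: [430.6, 146.4, 19.7]
orientation: [0.319, 3.125, 0.001]
ft_force: [0.4, 0.3, -1.0]
gripper_width: 0.513
grasp_force: 0.0
```

```bash
python3 - <<'E'
from h import *
from cell import imaging
go(430.5,144.7,18,78.4)
a=imaging.get_image("wrist"); b=imaging.get_image("side")
cv2.imwrite("pics/w2.png",np.vstack([np.hstack([a["color"],b["color"]])])[:,:,::-1][:, ::1].copy()) 
im=cv2.resize(np.hstack([a["color"],b["color"]])[:,:,::-1],(800,300)); cv2.imwrite("pics/w2.png",im)
print(fit(a,"block"),fit(b,"block"))
E
```

```text
t 3.2 tcp [430.6 146.4  19.7] yaw 78.4 shift [-0.02 -0.16  0.17] turn [ 0.  0. -0.] w 47.7 F 0.0 ft [ 0.4  0.3 -1. ]
(13409, [425.4, 147.5], [60.0, 97.4], 78.6, 39.4) (1105, [431.2, 143.1], [62.8, 110.5], 79.3, 37.1)
```

View pics/w2.png

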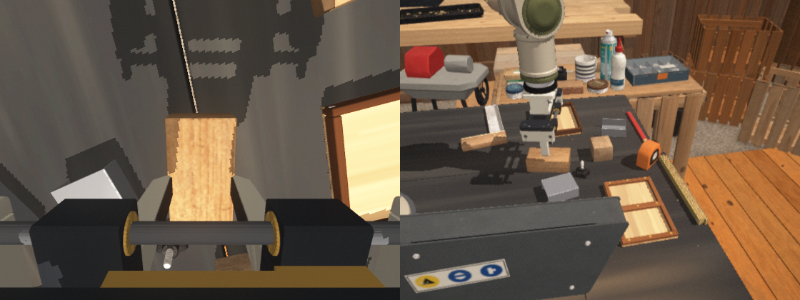

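The wrist image (left half) shows both fingers straddling the block at (203,165), with the finger edges about at its sides. I close further to see whether the fingers stop on it.

Call:
step_arm(rows="0 0 0 0 0 0 40; 0 0 0 0 0 0 30; 0 0 0 0 0 0 30; 0 0 0 0 0 0 30; 0 0 0 0 0 0 30", newtons=30)

```text
time_s: 3.8
tcp_pos: [430.4, 146.3, 19.3]
orientation: [-0.319, -3.125, 0.0]
ft_force: [-0.2, -0.2, -0.4]
gripper_width: 0.3
grasp_force: 0.0
```

```bash
python3 - <<'E'
from h import *
from cell import imaging
a=imaging.get_image("wrist"); cv2.imwrite("pics/w3.png",a["color"][:,:,::-1])
b=imaging.get_image("side");c=imaging.get_image("scene")
print(fit(a,"block"),fit(b,"block"),fit(c,"block"))
im=np.hstack([cv2.resize(a["color"],(400,300)),cv2.resize(b["color"][150:285,130:310],(400,300))])
cv2.imwrite("pics/w3.png",im[:,:,::-1])
P=np.linalg.inv(a["pose"]);q=P@[430.4,146.3,19.3,1];q=a["intrinsics"]@q[:3];print(q[:2]/q[2],q[2])
E
```

```text
(11279, [425.0, 147.6], [60.2, 96.7], 78.8, 39.5) (1137, [431.4, 143.6], [61.7, 110.3], 78.6, 37.2) (1029, [429.9, 145.3], [60.4, 111.6], 79.0, 37.3)
[281.06677259 238.61060614] 215.0617078544449
```

View pics/w3.png

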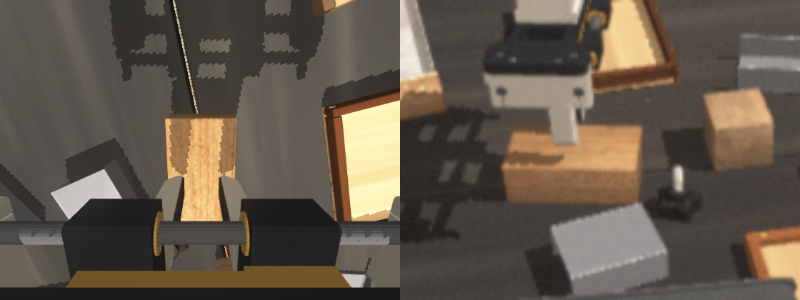

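```bash
python3 - <<'E'
from h import *
from cell import imaging,env
for n in ("side","scene","wrist"):
    d=imaging.get_image(n); p=cloud(d)
    m=(np.hypot(p[...,0]-430,p[...,1]-146)<60)&(p[...,2]>30)&(p[...,2]<120)
    w=p[m]
    for z in range(30,110,6):
        s=w[(w[:,2]>=z)&(w[:,2]<z+6)]
        if len(s): print(n,z,len(s),s.min(0).round(0)[:2],s.max(0).round(0)[:2])
print(env.state())
E
```

```text
side 30 213 [373. 104.] [489. 181.]
side 36 981 [373. 105.] [489. 181.]
side 48 5 [418. 128.] [440. 159.]
side 54 18 [420. 124.] [442. 160.]
side 60 35 [417. 115.] [443. 161.]
side 66 33 [417. 114.] [441. 158.]
side 72 28 [416. 113.] [436. 133.]
side 78 31 [417. 112.] [434. 121.]
side 84 32 [416. 113.] [435. 124.]
side 90 31 [416. 113.] [434. 118.]
side 96 9 [417. 114.] [432. 118.]
scene 30 155 [372. 109.] [486. 184.]
scene 36 903 [373. 108.] [487. 182.]
scene 48 2 [417. 126.] [423. 132.]
scene 54 22 [416. 123.] [429. 169.]
scene 60 38 [414. 120.] [438. 174.]
scene 66 37 [413. 120.] [444. 175.]
scene 72 42 [414. 120.] [442. 175.]
scene 78 45 [414. 118.] [442. 175.]
scene 84 44 [414. 119.] [441. 176.]
scene 90 50 [413. 117.] [441. 176.]
scene 96 46 [413. 119.] [441. 176.]
scene 102 47 [413. 118.] [439. 178.]
scene 108 46 [413. 117.] [432. 178.]
wrist 30 102 [372. 130.] [383. 183.]
wrist 36 11256 [373. 117.] [476. 185.]
wrist 54 135 [417. 125.] [435. 171.]
wrist 60 237 [416. 121.] [440. 175.]
wrist 66 308 [416. 121.] [440. 176.]
wrist 72 338 [415. 120.] [441. 177.]
wrist 78 403 [415. 1
[... 215 characters left out ...]
4.1, 'joint_pos': array([-0.45770844,  0.58052038,  0.00736149,  2.34204165, -0.01842965,
        0.21907865,  0.93395185]), 'qvel': array([ 0.00063121,  0.00039417, -0.00039398,  0.00055337, -0.00176159,
        0.00131956,  0.00049196]), 'joint_torque': array([-1.02047488e-03, -5.64703381e+01,  1.61199734e+00, -6.70817703e+00,
       -4.29034786e-03,  7.35119102e-02, -2.36615911e-06]), 'tcp_pos': array([430.41243091, 146.25513462,  19.33914909]), 'orientation': array([ 3.18761501e-01,  3.12536181e+00, -4.28685964e-05]), 'ft_force': array([ 0.44146785,  0.41667065, -0.07772823]), 'torque': array([0.02954172, 0.0191779 , 0.01112093]), 'grasp_force': 0.0, 'gripper_width': 0.29906270376958727}
```

The cloud shows the fingertips at about z 48 to 54 while the reported TCP is at z 19, so they closed above the block. I lift, reopen and measure the tip height directly.

Call:
step_arm(rows="0 0 -1 0 0 0 75; 0 0 -3 0 0 0 75; 0 0 -5 0 0 0 75; 0 0 -6 0 0 0 75; 0 0 -6 0 0 0 75")

```text
time_s: 4.6
tcp_pos: [431.2, 146.6, 80.8]
orientation: [0.319, 3.123, 0.002]
ft_force: [0.4, -0.3, -0.7]
gripper_width: 0.679
grasp_force: 0.0
```

Call:
step_arm(rows="0 0 0 0 0 0 75; 0 0 0 0 0 0 75; 0 0 0 0 0 0 75; 0 0 0 0 0 0 75; 0 0 0 0 0 0 75")

```text
time_s: 5.1
tcp_pos: [430.2, 146.2, 79.0]
orientation: [-0.319, -3.125, 0.001]
ft_force: [0.4, 0.1, 0.4]
gripper_width: 0.748
grasp_force: 0.0
```

```bash
cat > tip.py <<'E'
from h import *
from cell import imaging,env
s=env.state();t=s["tcp_pos"];M,_=tool(s);print(t,s["gripper_width"])
for n in ("side","scene","wrist"):
    d=imaging.get_image(n); p=cloud(d)
    l=(p-t)@M   # tool frame
    m=(np.abs(l[...,0])<35)&(np.abs(l[...,1])<75)&(l[...,2]>-90)&(l[...,2]<25)&(p[...,2]>50)
    for sg in(-1,1):
        w=l[m&(l[...,1]*sg>0)]
        if len(w)>30:
            b=w[w[:,2]>w[:,2].max()-25]
            print(n,sg,len(w),"tip z(tool)",np.sort(w[:,2])[-6:].round(0),"x",np.percentile(b[:,0],[3,97]).round(1),"y",np.percentile(b[:,1],[3,97]).round(1))
E
python3 tip.py
```

```text
[430.22506704 146.18453177  78.95089566] 0.7478117904567858
side -1 320 tip z(tool) [-38. -38. -38. -37. -37. -35.] x [-9.4  8.4] y [-52.3 -39.4]
side 1 49 tip z(tool) [-35. -35. -34. -34. -34. -33.] x [-9.2  5. ] y [32.3 36.8]
scene -1 251 tip z(tool) [-36. -36. -35. -34. -34. -34.] x [-5.  11.2] y [-48.8 -35.6]
scene 1 218 tip z(tool) [-37. -37. -37. -36. -36. -32.] x [-4.9 11.2] y [34.1 48.8]
wrist -1 2291 tip z(tool) [-36. -36. -36. -36. -36. -36.] x [-6.5  9.5] y [-47.7 -34.2]
wrist 1 2290 tip z(tool) [-36. -36. -36. -36. -36. -35.] x [-6.4  9.7] y [35.1 48.4]
```

The three cameras agree that the real tips are about 35.5 mm behind the reported TCP at 75% opening. I therefore command TCP z = wanted tip z − 35.5 mm, checking force on the way down.

Call:
step_arm(rows="0 0 2 0 0 0 80; 0 0 4 0 0 0 80; 0 0 6 0 0 0 80; 0 0 7 0 0 0 80; 0 0 7 0 0 0 80")

```text
time_s: 5.75
tcp_pos: [429.8, 146.0, 8.3]
orientation: [-0.318, -3.123, 0.002]
ft_force: [0.1, 0.6, -0.2]
gripper_width: 0.802
grasp_force: 0.0
```

Call:
step_arm(rows="0 0 0.5 0 0 0 80; 0 0 1 0 0 0 80; 0 0 1.5 0 0 0 80; 0 0 2 0 0 0 80; 0 0 2.5 0 0 0 80")

```text
time_s: 6.25
tcp_pos: [430.6, 146.3, -15.9]
orientation: [0.319, 3.125, 0.0]
ft_force: [0.7, 0.8, 0.4]
gripper_width: 0.801
grasp_force: 0.0
```

Call:
step_arm(rows="0 0 0 0 0 0 55; 0 0 0 0 0 0 50; 0 0 0 0 0 0 50; 0 0 0 0 0 0 50; 0 0 0 0 0 0 50")

```text
time_s: 6.75
tcp_pos: [430.5, 146.3, -15.6]
orientation: [0.319, 3.125, 0.0]
ft_force: [-0.6, 0.2, -0.9]
gripper_width: 0.641
grasp_force: 30.0
```

```bash
python3 tip.py
```

```text
[430.45648192 146.28164486 -15.58749052] 0.6410446971747107
side -1 102 tip z(tool) [-67. -67. -67. -67. -66. -66.] x [-9.4  8.2] y [-49.3 -40.2]
scene -1 92 tip z(tool) [-68. -67. -67. -67. -66. -66.] x [-5.4 11.3] y [-46.  -30.9]
scene 1 83 tip z(tool) [-67. -67. -67. -66. -66. -66.] x [-4.2 11.1] y [28.6 45.4]
wrist -1 1274 tip z(tool) [-66. -66. -66. -66. -66. -66.] x [-3.3  9.8] y [-44.5 -29.3]
wrist 1 1273 tip z(tool) [-66. -66. -66. -66. -66. -66.] x [-3.3  9.9] y [30.2 45.4]
```

Call:
step_arm(rows="0 0 -1 0 0 0 50; 0 0 -3 0 0 0 50; 0 0 -5 0 0 0 50; 0 0 -7 0 0 0 50; 0 0 -8 0 0 0 50")

```text
time_s: 7.4
tcp_pos: [430.8, 146.3, 66.3]
orientation: [0.319, 3.124, 0.002]
ft_force: [0.6, 0.5, -1.0]
gripper_width: 0.647
grasp_force: 30.0
```

Call:
step_arm(rows="0.3 3 0 0 0 -2 50; 0.6 6.5 0 0 0 -5 50; 0.9 10 0 0 0 -8 50; 1.2 13.5 0 0 0 -11 50; 1.5 17 0 0 0 -13 50")

```text
time_s: 7.9
tcp_pos: [449.8, 317.1, 64.5]
orientation: [0.04, -3.141, 0.0]
ft_force: [0.2, -0.4, -0.7]
gripper_width: 0.641
grasp_force: 30.0
```

```bash
python3 -c "
from h import *
go(460.3,408.4,-9,93.5)"
```

```text
t 7.9 tcp [449.8 317.1  64.5] yaw 91.5 shift [-1.28  9.11  7.35] turn [-0. -0. -2.] w 59.6 F 30.0 ft [ 0.2 -0.4 -0.7]
```

Call:
step_arm(rows="-0.4 3 0 0 0 -1 50; -0.8 6 0 0 0 -2 50; -1.2 8.5 0 0 0 -2 50; -1.3 9.1 1 0 0 -2 50; -1.3 9.1 2.5 0 0 -2 50")

```text
time_s: 8.4
tcp_pos: [460.8, 407.8, 38.9]
orientation: [-0.094, 3.139, 0.001]
ft_force: [-0.6, -0.6, -2.0]
gripper_width: 0.642
grasp_force: 30.0
```

Call:
step_arm(rows="0 0 1.5 0 0 0 50; 0 0 3 0 0 0 50; 0 0 4 0 0 0 50; 0 0 4.5 0 0 0 50; 0 0 4.8 0 0 0 50")

```text
time_s: 8.9
tcp_pos: [460.9, 406.5, -9.4]
orientation: [0.091, -3.14, 0.001]
ft_force: [-0.0, -0.8, -1.6]
gripper_width: 0.642
grasp_force: 30.0
```

Call:
step_arm(rows="0 0 0 0 0 0 50; 0 0 0 0 0 0 78; 0 0 0 0 0 0 78; 0 0 0 0 0 0 78; 0 0 0 0 0 0 78")

```text
time_s: 9.4
tcp_pos: [461.0, 407.3, -8.3]
orientation: [-0.092, 3.14, 0.001]
ft_force: [0.7, 0.4, -0.1]
gripper_width: 0.778
grasp_force: 0.0
```

Call:
step_arm(rows="0 0 -2 0 0 0 78; 0 0 -5 0 0 0 78; 0 0 -8 0 0 0 78; 0 0 -11 0 0 0 78; 0 0 -12 0 0 0 78")

```text
time_s: 9.9
tcp_pos: [462.0, 408.0, 114.4]
orientation: [-0.092, 3.137, 0.005]
ft_force: [1.2, -0.2, 0.1]
gripper_width: 0.781
grasp_force: 0.0
```

```bash
python3 - <<'E'
from h import *
from cell import imaging
for n in("scene","wrist","side"):
    d=imaging.get_image(n)
    print(n,fit(d,"b",(385,540,300,450,40,50)),fit(d,"cube",(540,610,125,205,39,50)),fit(d,"cube"))
go(575.2,165.3,20,91.4)
E
```

```text
scene (1653, [460.4, 405.8], [112.3, 60.4], 3.4, 43.3) (426, [574.2, 166.0], [54.9, 55.9], 0.7, 43.7) (419, [574.2, 166.0], [54.9, 55.9], 0.7, 43.7)
wrist (7624, [462.4, 407.3], [110.3, 60.1], 3.5, 45.4) (190, [550.6, 161.5], [13.4, 20.9], 33.6, 45.4) (178, [550.6, 161.5], [13.4, 20.9], 33.6, 45.5)
side (621, [462.2, 404.9], [110.6, 62.8], 4.7, 42.9) (488, [575.6, 165.2], [58.9, 51.9], 89.5, 43.5) (475, [575.6, 165.2], [58.9, 51.9], 89.5, 43.6)
t 10.05 tcp [460.9 407.1 111.4] yaw 93.4 shift [ -9.99 -24.82   9.13] turn [0. 0. 2.] w 72.7 F 0.0 ft [-0.9 -0.1  0.5]
```

The block lies flat in the tray at z about 44. Next is the cube.

Call:
step_arm(rows="-1 -3 0 0 0 0 78; -3 -7 0 0 0 1 78; -5 -11 0 0 0 2 78; -6.5 -15 0 0 0 2 78; -8 -19 0 0 0 2 78")

```text
time_s: 10.55
tcp_pos: [551.5, 220.2, 109.4]
orientation: [0.038, -3.139, 0.002]
ft_force: [0.7, 0.6, -0.2]
gripper_width: 0.777
grasp_force: 0.0
```

Call:
step_arm(rows="-1 -3 0 0 0 0 78; -2 -5.5 0 0 0 0 78; -2 -5.6 0 0 0 0 78; -2 -5.6 1 0 0 0 78; -2 -5.6 2.5 0 0 0 78")

```text
time_s: 11.05
tcp_pos: [572.7, 167.8, 85.1]
orientation: [0.039, -3.141, -0.001]
ft_force: [0.2, 0.6, -1.2]
gripper_width: 0.783
grasp_force: 0.0
```

```bash
python3 - <<'E'
from h import *
from cell import imaging
d=imaging.get_image("wrist")
print(fit(d,"cube",(540,610,125,205,40,50)))
go(575.2,165.5,-13.5,91)
E
```

```text
(4179, [575.9, 166.9], [52.4, 56.0], 1.0, 45.9)
t 11.1 tcp [571.1 167.7  82.5] yaw 91.5 shift [-0.44 -0.23  9.6 ] turn [-0.  -0.2  0.5] w 72.5 F 0.0 ft [ 0.2  0.6 -2.2]
```

Call:
step_arm(rows="-0.4 -0.1 2 0 0 0 78; -0.4 -0.1 4 0 0 0 78; -0.4 -0.1 6.5 0 0 0 78; -0.4 -0.1 8.5 0 0 0 78; -0.4 -0.1 9.6 0 0 0 78")

```text
time_s: 11.6
tcp_pos: [575.3, 166.9, -12.2]
orientation: [0.04, -3.138, 0.001]
ft_force: [0.2, -0.3, 0.6]
gripper_width: 0.783
grasp_force: 0.0
```

Call:
step_arm(rows="0 0 0 0 0 0 78; 0 0 0 0 0 0 50; 0 0 0 0 0 0 45; 0 0 0 0 0 0 45; 0 0 0 0 0 0 45")

```text
time_s: 12.1
tcp_pos: [577.7, 166.0, -8.7]
orientation: [-0.037, 3.14, 0.001]
ft_force: [-0.9, 0.2, 4.4]
gripper_width: 0.601
grasp_force: 29.9
```

Call:
step_arm(rows="0 0 -1 0 0 0 45; 0 0 -3 0 0 0 45; 0 0 -5 0 0 0 45; 0 0 -7 0 0 0 45; 0 0 -8 0 0 0 45")

```text
time_s: 12.6
tcp_pos: [577.9, 165.7, 72.6]
orientation: [-0.037, 3.139, 0.001]
ft_force: [0.7, 0.5, -1.0]
gripper_width: 0.601
grasp_force: 29.9
```

```bash
python3 -c "
from h import *
go(465.7,317,-6,93.5)"
```

```text
t 12.6 tcp [577.9 165.7  72.6] yaw 91.3 shift [10.88 15.38  7.85] turn [ 0.   0.1 -2.2] w 55.9 F 29.9 ft [ 0.7  0.5 -1. ]
```

Call:
step_arm(rows="2 3 0 0 0 0 45; 4.5 6.5 0 0 0 -1 45; 7 10 0 0 0 -2 45; 9.5 13.5 0 0 0 -2 45; 10.9 15.5 0 0 0 -2 45")

```text
time_s: 13.1
tcp_pos: [461.9, 321.0, 70.5]
orientation: [0.097, -3.139, -0.002]
ft_force: [0.7, 0.1, -0.6]
gripper_width: 0.6
grasp_force: 29.9
```

Call:
step_arm(rows="0 0 0 0 0 0 45; 0 0 1 0 0 0 45; 0 0 2.5 0 0 0 45; 0 0 4 0 0 0 45; 0 0 4 0 0 0 45")

```text
time_s: 13.6
tcp_pos: [464.5, 315.7, 28.3]
orientation: [0.089, -3.138, 0.004]
ft_force: [-1.1, -0.9, -0.7]
gripper_width: 0.6
grasp_force: 29.9
```

```bash
python3 -c "
from h import *
go(465.7,318.5,-2.5,93.5)
"
```

```text
t 13.6 tcp [464.5 315.7  28.3] yaw 93.2 shift [-0.14  0.28  3.08] turn [-0.1 -0.1 -0.3] w 55.8 F 29.9 ft [-1.1 -0.9 -0.7]
```

Call:
step_arm(rows="0 0 1 0 0 0 45; 0 0 2 0 0 0 45; 0 0 2.8 0 0 0 45; 0 0 3.1 0 0 0 45; 0 0 3.1 0 0 0 45")

```text
time_s: 14.1
tcp_pos: [464.4, 317.8, -1.1]
orientation: [0.092, -3.14, 0.001]
ft_force: [0.2, -1.1, -0.7]
gripper_width: 0.599
grasp_force: 29.9
```

Call:
step_arm(rows="0 0 0 0 0 0 45; 0 0 0 0 0 0 70; 0 0 0 0 0 0 70; 0 0 0 0 0 0 70; 0 0 0 0 0 0 70")

```text
time_s: 14.6
tcp_pos: [464.7, 318.2, -0.5]
orientation: [-0.092, 3.14, 0.0]
ft_force: [0.5, 0.7, 0.4]
gripper_width: 0.702
grasp_force: 0.0
```

Call:
step_arm(rows="0 0 -2 0 0 0 70; 0 0 -5 0 0 0 70; 0 0 -8 0 0 0 70; 0 0 -10 0 0 0 70; 0 0 -10 0 0 0 70")

```text
time_s: 15.1
tcp_pos: [465.9, 319.0, 102.0]
orientation: [-0.092, 3.137, 0.004]
ft_force: [0.0, -0.2, -0.4]
gripper_width: 0.703
grasp_force: 0.0
```

```bash
python3 - <<'E'
from h import *
from cell import imaging
for n in("scene","wrist","side"):
    d=imaging.get_image(n)
    print(n,fit(d,"b",(385,540,370,450,40,46.5)),fit(d,"c",(385,540,280,360,46,56)),fit(d,"up_a"))
go(637.5,276,-20,75.3)
E
```

```text
scene (1648, [460.6, 405.9], [111.6, 60.2], 3.6, 43.3) (667, [461.2, 316.4], [53.6, 56.3], 3.1, 50.3) (49, [634.4, 277.2], [59.7, 71.5], 75.2, 25.3)
wrist (7342, [461.6, 407.2], [109.1, 60.4], 3.7, 45.3) (3980, [463.0, 317.8], [52.5, 56.1], 3.1, 52.4) (250, [634.9, 279.1], [75.0, 52.5], 89.7, 27.9)
side (617, [461.8, 405.3], [109.7, 65.5], 2.9, 42.8) (351, [462.9, 315.7], [51.6, 59.2], 3.0, 50.0) (148, [638.4, 276.2], [66.2, 74.2], 76.3, 24.3)
t 15.25 tcp [464.2 317.8  98.8] yaw 93.4 shift [-17.06  -5.19  11.88] turn [-0.  -0.  18.1] w 65.1 F 0.0 ft [-0.7 -0.   0.4]
```

Both timbers are flat in the tray (tops at z 44 and 51). Now channel_up_a.

Call:
step_arm(rows="-3 -1 0 0 0 4 80; -7 -2 0 0 0 8 80; -11 -3.2 0 0 0 12 80; -14.5 -4.4 0 0 0 16 80; -17 -5.2 0 0 0 18 80")

```text
time_s: 15.75
tcp_pos: [639.1, 274.3, 97.4]
orientation: [-0.407, -3.114, 0.003]
ft_force: [0.8, -0.1, -0.1]
gripper_width: 0.801
grasp_force: 0.0
```

Call:
step_arm(rows="0 0 1 0 0 0 80; 0 0 2 0 0 0 80; 0 0 3 0 0 0 80; 0 0 3 0 0 0 80; 0 0 3 0 0 0 80")

```text
time_s: 16.25
tcp_pos: [636.2, 276.6, 68.9]
orientation: [-0.398, -3.115, 0.001]
ft_force: [-0.0, -0.1, -0.8]
gripper_width: 0.798
grasp_force: 0.0
```

```bash
python3 - <<'E'
from h import *
from cell import imaging
d=imaging.get_image("wrist"); cv2.imwrite("pics/w4.png",d["color"][:,:,::-1])
print(fit(d,"up_a"),fit(d,"web",(585,690,230,325,1.5,7)))
go(637.5,276,-22,75.5)
E
```

```text
(753, [638.1, 278.2], [60.0, 74.8], 75.3, 28.0) (4910, [635.8, 276.4], [101.5, 91.8], 0.4, 3.3)
t 16.3 tcp [636.7 276.6  69.4] yaw 75.4 shift [-0.09 -0.04  9.14] turn [-0.  -0.  -0.1] w 74.2 F 0.0 ft [ 0.1  0.3 -0. ]
```

View pics/w4.png

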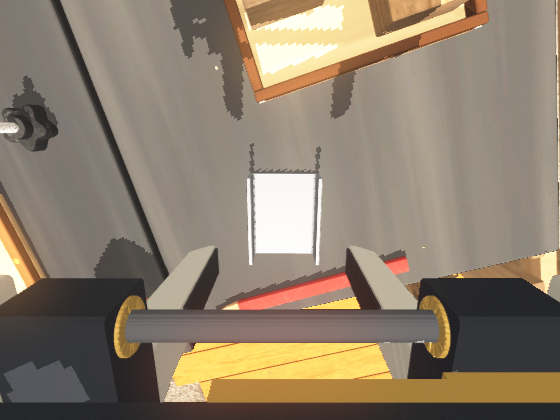

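The channel is centred between the fingers at (284,218), and the red pencil at (315,285) is well past them.

Call:
step_arm(rows="0 0.1 2 0 0 0 80; -0.1 0.1 4 0 0 0 80; -0.1 0.1 6.5 0 0 0 80; -0.1 0.1 8.5 0 0 0 80; -0.1 0.1 9.1 0 0 0 80")

```text
time_s: 16.8
tcp_pos: [637.5, 276.7, -23.1]
orientation: [-0.399, -3.114, 0.002]
ft_force: [-1.0, 0.2, 1.5]
gripper_width: 0.8
grasp_force: 0.0
```

Call:
step_arm(rows="0 0 0 0 0 0 80; 0 0 0 0 0 0 55; 0 0 0 0 0 0 50; 0 0 0 0 0 0 50; 0 0 0 0 0 0 50")

```text
time_s: 17.3
tcp_pos: [639.3, 277.2, -20.3]
orientation: [0.4, 3.114, 0.002]
ft_force: [-0.5, 1.1, 7.0]
gripper_width: 0.643
grasp_force: 30.0
```

Call:
step_arm(rows="0 0 -1 0 0 0 50; 0 0 -3 0 0 0 50; 0 0 -6 0 0 0 50; 0 0 -9 0 0 0 50; 0 0 -11 0 0 0 50")

```text
time_s: 17.8
tcp_pos: [639.1, 276.9, 91.2]
orientation: [0.4, 3.114, 0.002]
ft_force: [-0.0, 0.1, -0.6]
gripper_width: 0.642
grasp_force: 30.0
```

```bash
python3 -c "
from h import *
go(615.7,-7.2,-15,90.7)
"
```

```text
t 17.8 tcp [639.1 276.9  91.2] yaw 75.3 shift [ -4.9  -28.09  10.59] turn [  0.1   0.1 -15.4] w 59.7 F 30.0 ft [-0.   0.1 -0.6]
```

Call:
step_arm(rows="-0.5 -3 0 0 0 -2 50; -1 -6.5 0 0 0 -5 50; -1.7 -10 0 0 0 -8 50; -2.4 -14 0 0 0 -12 50; -3 -17.5 0 0 0 -15.3 50")

```text
time_s: 18.3
tcp_pos: [622.9, 97.7, 89.1]
orientation: [-0.022, 3.141, -0.001]
ft_force: [0.2, -0.7, -0.6]
gripper_width: 0.644
grasp_force: 30.0
```

```bash
python3 -c "
from h import *
go(617,-7.2,-13.8,90.7)
"
```

```text
t 18.3 tcp [622.9  97.7  89.1] yaw 90.8 shift [  0.74 -10.47  10.29] turn [-0.   0.   0.1] w 59.9 F 30.0 ft [ 0.2 -0.7 -0.6]
```

Call:
step_arm(rows="0.2 -3 0 0 0 0 50; 0.5 -6 0 0 0 0 50; 0.6 -9 0 0 0 0 50; 0.7 -10.4 0 0 0 0 50; 0.7 -10.4 0 0 0 0 50")

```text
time_s: 18.8
tcp_pos: [617.4, -6.5, 88.8]
orientation: [-0.012, 3.141, -0.001]
ft_force: [0.2, 0.4, -0.9]
gripper_width: 0.639
grasp_force: 30.0
```

Call:
step_arm(rows="0 0 2 0 0 0 50; 0 0 4 0 0 0 50; 0 0 6 0 0 0 50; 0 0 6 0 0 0 50; 0 0 6 0 0 0 50")

```text
time_s: 19.3
tcp_pos: [617.5, -2.4, 28.5]
orientation: [0.021, -3.141, -0.001]
ft_force: [-0.2, 0.0, 0.1]
gripper_width: 0.64
grasp_force: 30.0
```

```bash
python3 - <<'E'
from h import *
from cell import imaging
for n in("wrist","scene","side"):
    d=imaging.get_image(n); p=cloud(d)
    print(n,fit(d,"rack",(540,700,-165,60,10,18)),fit(d,"ch",(560,670,-60,50,50,95)))
    if n=="wrist": cv2.imwrite("pics/w5.png",d["color"][:,:,::-1])
go(617,-7.2,-13.8,90.7)
E
```

```text
wrist (8221, [617.1, -49.9], [120.2, 182.3], 0.6, 15.4) (14273, [616.5, -1.9], [75.5, 90.0], 0.9, 52.5)
scene (627, [615.0, -50.2], [122.4, 184.0], 0.1, 13.0) (640, [614.7, -3.0], [77.1, 91.3], 1.7, 61.4)
side (1597, [617.4, -51.1], [121.0, 184.2], 0.7, 13.0) (1228, [617.0, -6.5], [88.7, 75.8], 90.0, 61.4)
t 19.45 tcp [618.3  -3.5  29.5] yaw 90.7 shift [ 0.14 -0.37  4.33] turn [ 0.   0.1 -0. ] w 59.9 F 30.0 ft [ 0.9  0.3 -1.6]
```

View pics/w5.png

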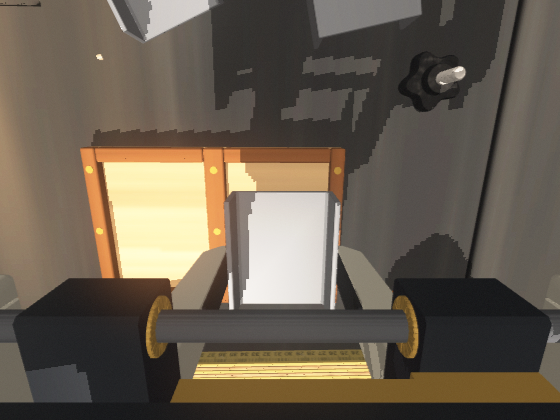

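The channel at (282,247) hangs over the right-hand lane, about 3 mm too far to +y. I correct that and lower.

Call:
step_arm(rows="0 -0.3 0 0 0 0 50; 0 -0.3 1 0 0 0 50; 0 -0.3 2 0 0 0 50; 0 -0.3 3 0 0 0 50; 0 -0.3 3.5 0 0 0 50")

```text
time_s: 19.95
tcp_pos: [616.8, -7.2, -8.3]
orientation: [0.018, -3.14, 0.0]
ft_force: [-0.5, -0.1, -1.9]
gripper_width: 0.642
grasp_force: 30.0
```

Call:
step_arm(rows="0 0 0.2 0 0 0 50; 0 0 0.4 0 0 0 50; 0 0 0.6 0 0 0 50; 0 0 0.7 0 0 0 50; 0 0 0.7 0 0 0 50")

```text
time_s: 20.45
tcp_pos: [617.7, -7.2, -13.2]
orientation: [-0.018, 3.141, 0.0]
ft_force: [-0.3, 0.5, 2.3]
gripper_width: 0.645
grasp_force: 30.0
```

Call:
step_arm(rows="0 0 0 0 0 0 50; 0 0 0 0 0 0 75; 0 0 0 0 0 0 75; 0 0 0 0 0 0 75; 0 0 0 0 0 0 75")

```text
time_s: 20.95
tcp_pos: [617.6, -7.2, -13.7]
orientation: [-0.018, 3.142, -0.0]
ft_force: [0.6, 0.3, 0.2]
gripper_width: 0.747
grasp_force: 0.0
```

Call:
step_arm(rows="0 0 -2 0 0 0 75; 0 0 -5 0 0 0 75; 0 0 -8 0 0 0 75; 0 0 -10 0 0 0 75; 0 0 -10 0 0 0 75")

```text
time_s: 21.45
tcp_pos: [619.3, -7.2, 89.1]
orientation: [-0.018, 3.137, 0.0]
ft_force: [1.6, -0.3, -0.7]
gripper_width: 0.751
grasp_force: 0.0
```

```bash
python3 - <<'E'
from h import *
from cell import imaging
for n in("wrist","scene","side"):
    d=imaging.get_image(n)
    print(n,fit(d,"ch",(560,670,-60,40,28,40)),fit(d,"up_b"))
go(443.1,-84.8,60,113.6)
E
```

```text
wrist (715, [616.4, -6.9], [74.8, 60.0], 0.6, 35.2) (440, [461.7, -76.6], [38.3, 59.9], 24.4, 29.2)
scene (102, [614.3, -7.6], [73.8, 62.6], 1.0, 31.5) (179, [443.1, -84.6], [74.8, 62.4], 24.7, 25.6)
side (305, [616.8, -9.0], [74.8, 63.1], 0.9, 31.6) None
t 21.6 tcp [617.1  -7.2  85.7] yaw 90.7 shift [17.49 -7.56  2.58] turn [  0.   -0.  -22.9] w 69.6 F 0.0 ft [-0.7 -0.4 -0.7]
```

channel_up_a sits square in its lane. Now channel_up_b, keeping clear of the fence at y −212.

Call:
step_arm(rows="3 -1.3 0 0 0 -4 85; 7 -3 0 0 0 -9 85; 11 -4.8 0 0 0 -14 85; 14.5 -6.3 0 0 0 -19 85; 17.3 -7.5 0 0 0 -23 85")

```text
time_s: 22.1
tcp_pos: [442.2, -84.8, 85.3]
orientation: [0.648, -3.071, -0.001]
ft_force: [0.8, -0.7, 0.3]
gripper_width: 0.846
grasp_force: 0.0
```

Call:
step_arm(rows="0 0 1 0 0 0 85; 0 0 2 0 0 0 85; 0 0 2 0 0 0 85; 0 0 2 0 0 0 85; 0 0 2 0 0 0 85")

```text
time_s: 22.6
tcp_pos: [446.1, -83.6, 66.1]
orientation: [-0.645, 3.075, 0.0]
ft_force: [-0.8, -0.5, -0.3]
gripper_width: 0.851
grasp_force: 0.0
```

```bash
python3 - <<'E'
from h import *
from cell import imaging
d=imaging.get_image("wrist"); print(fit(d,"up_b"))
go(444.5,-84,-21,114)
E
```

```text
(816, [444.2, -84.0], [74.7, 60.0], 24.1, 29.1)
t 22.65 tcp [446.  -83.7  66.2] yaw 113.7 shift [0.15 0.03 8.72] turn [ 0.   0.  -0.3] w 78.9 F 0.0 ft [-0.5 -0.1 -0.1]
```

Call:
step_arm(rows="0.1 0 2 0 0 0 85; 0.1 0 4 0 0 0 85; 0.1 0 6 0 0 0 85; 0.1 0 8 0 0 0 85; 0.1 0 8.7 0 0 0 85")

```text
time_s: 23.15
tcp_pos: [444.4, -84.2, -21.9]
orientation: [0.645, -3.074, -0.0]
ft_force: [0.7, -0.0, 0.4]
gripper_width: 0.851
grasp_force: 0.0
```

Call:
step_arm(rows="0 0 0 0 0 0 85; 0 0 0 0 0 0 55; 0 0 0 0 0 0 50; 0 0 0 0 0 0 50; 0 0 0 0 0 0 50")

```text
time_s: 23.65
tcp_pos: [445.0, -84.6, -19.9]
orientation: [-0.643, 3.074, -0.001]
ft_force: [-0.3, -0.0, 8.1]
gripper_width: 0.642
grasp_force: 30.0
```

Call:
step_arm(rows="0 0 -1 0 0 0 50; 0 0 -3 0 0 0 50; 0 0 -6 0 0 0 50; 0 0 -9 0 0 0 50; 0 0 -10 0 0 0 50")

```text
time_s: 24.15
tcp_pos: [445.3, -84.9, 82.3]
orientation: [-0.643, 3.072, -0.002]
ft_force: [0.4, -0.2, -0.8]
gripper_width: 0.64
grasp_force: 30.0
```

```bash
python3 -c "
from h import *
go(617.5,-94.6,-14.5,90.7)
"
```

```text
t 24.15 tcp [445.3 -84.9  82.3] yaw 113.6 shift [-15.36  -7.78   9.74] turn [-0.1  0.2 22.9] w 59.5 F 30.0 ft [ 0.4 -0.2 -0.8]
```

Call:
step_arm(rows="-3 -1.5 0 0 0 4 50; -6 -3 0 0 0 9 50; -9.5 -5 0 0 0 14 50; -13 -6.6 0 0 0 19 50; -15.4 -7.8 0 0 0 22.9 50")

```text
time_s: 24.65
tcp_pos: [619.2, -94.1, 79.3]
orientation: [-0.016, 3.141, 0.0]
ft_force: [0.9, 0.7, 0.3]
gripper_width: 0.642
grasp_force: 30.0
```

Call:
step_arm(rows="0 0 1.5 0 0 0 50; 0 0 3 0 0 0 50; 0 0 4.5 0 0 0 50; 0 0 4.5 0 0 0 50; 0 0 4.5 0 0 0 50")

```text
time_s: 25.15
tcp_pos: [615.7, -94.3, 33.8]
orientation: [0.021, -3.14, -0.0]
ft_force: [0.2, 0.5, -0.4]
gripper_width: 0.641
grasp_force: 30.0
```

```bash
python3 - <<'E'
from h import *
from cell import imaging
d=imaging.get_image("wrist"); M,t=None,None
print(fit(d,"held",(560,680,-150,-45,65,95)),fit(d,"ch",(560,670,-40,40,30,40)),fit(d,"rack",(540,700,-165,60,10,18)))
go(617.5,-94.6,-13.7,90.7)
E
```

```text
(3529, [613.8, -93.8], [72.1, 89.2], 1.1, 82.5) (1157, [612.1, -7.0], [66.6, 60.8], 0.6, 34.7) (11514, [617.0, -49.8], [120.3, 182.2], 0.6, 14.7)
t 25.2 tcp [616.4 -94.3  34.4] yaw 90.8 shift [-0.12 -0.03  4.81] turn [ 0.  -0.   0.1] w 60.0 F 30.0 ft [ 0.2  0.2 -0.2]
```

Call:
step_arm(rows="-0.1 0 1 0 0 0 50; -0.1 0 2 0 0 0 50; -0.1 0 3 0 0 0 50; -0.1 0 3.6 0 0 0 50; -0.1 0 4 0 0 0 50")

```text
time_s: 25.7
tcp_pos: [617.5, -94.1, -6.7]
orientation: [0.021, -3.141, -0.0]
ft_force: [0.6, 1.4, -1.2]
gripper_width: 0.642
grasp_force: 30.0
```

Call:
step_arm(rows="0 0 0.2 0 0 0 50; 0 0 0.4 0 0 0 50; 0 0 0.6 0 0 0 50; 0 0 0.7 0 0 0 50; 0 0 0.7 0 0 0 50")

```text
time_s: 26.2
tcp_pos: [617.9, -94.2, -12.6]
orientation: [-0.021, 3.141, 0.0]
ft_force: [-0.3, 0.3, 0.8]
gripper_width: 0.644
grasp_force: 30.0
```

Call:
step_arm(rows="0 0 0 0 0 0 50; 0 0 0 0 0 0 74; 0 0 0 0 0 0 74; 0 0 0 0 0 0 74; 0 0 0 0 0 0 74")

```text
time_s: 26.7
tcp_pos: [617.9, -94.2, -12.6]
orientation: [-0.021, 3.141, -0.0]
ft_force: [-0.6, -0.3, 0.6]
gripper_width: 0.741
grasp_force: 0.0
```

Call:
step_arm(rows="0 0 -2 0 0 0 74; 0 0 -5 0 0 0 74; 0 0 -8 0 0 0 74; 0 0 -10 0 0 0 74; 0 0 -10 0 0 0 74")

```text
time_s: 27.2
tcp_pos: [619.6, -94.4, 90.3]
orientation: [-0.02, 3.137, -0.001]
ft_force: [0.2, -1.1, -0.7]
gripper_width: 0.74
grasp_force: 0.0
```

```bash
python3 - <<'E'
from h import *
from cell import imaging
for n in("wrist","scene","side"):
    d=imaging.get_image(n)
    print(n,fit(d,"ch",(560,670,-60,40,28,40)),fit(d,"b",(560,670,-145,-45,28,40)),fit(d,"down"))
go(449.7,38.5,60,102.4)
E
```

```text
wrist (955, [616.0, -7.0], [74.4, 60.6], 0.6, 34.6) (707, [617.5, -93.9], [75.0, 60.1], 1.0, 35.2) (4265, [465.9, 41.7], [41.5, 60.9], 12.4, 29.5)
scene (104, [613.9, -7.6], [74.5, 61.4], 0.1, 32.0) (105, [616.1, -94.2], [74.9, 61.8], 0.8, 31.8) (723, [447.8, 38.3], [75.1, 63.0], 12.2, 27.5)
side (291, [617.2, -8.4], [76.4, 63.2], 0.9, 31.9) (348, [617.5, -94.8], [75.0, 62.9], 0.7, 32.1) (1175, [449.5, 37.3], [75.1, 62.7], 12.1, 27.3)
t 27.35 tcp [617.4 -94.1  86.7] yaw 90.8 shift [16.59 13.48  2.69] turn [  0.   -0.  -11.6] w 68.6 F 0.0 ft [-0.1 -0.9  0. ]
```

Both open channels are seated and square in their lanes. Now the inverted one.

Call:
step_arm(rows="3 2.4 0 0 0 -2 85; 6.5 5.2 0 0 0 -5 85; 10 8.2 0 0 0 -8 85; 13.5 11 0 0 0 -11 85; 16.4 13.4 0 0 0 -11.6 85")

```text
time_s: 27.85
tcp_pos: [449.2, 38.5, 86.3]
orientation: [0.342, -3.12, -0.0]
ft_force: [1.0, 0.1, 0.2]
gripper_width: 0.852
grasp_force: 0.0
```

Call:
step_arm(rows="0 0 1 0 0 0 85; 0 0 2 0 0 0 85; 0 0 2 0 0 0 85; 0 0 2 0 0 0 85; 0 0 2 0 0 0 85")

```text
time_s: 28.35
tcp_pos: [452.6, 37.0, 67.1]
orientation: [0.336, -3.123, 0.0]
ft_force: [0.0, 0.4, 0.3]
gripper_width: 0.847
grasp_force: 0.0
```

```bash
python3 - <<'E'
from h import *
from cell import imaging
d=imaging.get_image("wrist"); print(fit(d,"down"))
go(449.7,38.5,-21,102.4)
E
```

```text
(6566, [449.6, 38.8], [75.3, 60.1], 12.7, 29.4)
t 28.4 tcp [452.7  37.1  67.3] yaw 102.3 shift [0.26 0.2  8.83] turn [-0.   0.  -0.1] w 78.8 F 0.0 ft [-0.1 -0.3 -0.5]
```

Call:
step_arm(rows="0.2 0.2 2 0 0 0 85; 0.2 0.2 4 0 0 0 85; 0.2 0.2 6 0 0 0 85; 0.2 0.2 8 0 0 0 85; 0.2 0.2 8.7 0 0 0 85")

```text
time_s: 28.9
tcp_pos: [449.6, 38.9, -20.9]
orientation: [0.337, -3.122, 0.0]
ft_force: [-0.1, 0.1, -0.2]
gripper_width: 0.848
grasp_force: 0.0
```

Call:
step_arm(rows="0 0 0 0 0 0 85; 0 0 0 0 0 0 55; 0 0 0 0 0 0 50; 0 0 0 0 0 0 50; 0 0 0 0 0 0 50")

```text
time_s: 29.4
tcp_pos: [450.3, 39.2, -18.9]
orientation: [-0.337, 3.122, 0.0]
ft_force: [-1.3, 1.1, 7.5]
gripper_width: 0.644
grasp_force: 30.0
```

Call:
step_arm(rows="0 0 -1 0 0 0 50; 0 0 -3 0 0 0 50; 0 0 -6 0 0 0 50; 0 0 -9 0 0 0 50; 0 0 -11 0 0 0 50")

```text
time_s: 29.9
tcp_pos: [449.8, 39.1, 92.8]
orientation: [-0.338, 3.122, -0.0]
ft_force: [1.5, -0.1, -1.1]
gripper_width: 0.638
grasp_force: 30.0
```

```bash
python3 -c "
from h import *
go(618,-50.6,30,90.7)
"
```

```text
t 29.9 tcp [449.8  39.1  92.8] yaw 102.4 shift [-14.51 -12.36   6.31] turn [-0.   0.1 11.7] w 59.3 F 30.0 ft [ 1.5 -0.1 -1.1]
```

Call:
step_arm(rows="-3 -2.5 0 0 0 2 50; -6 -5.2 0 0 0 5 50; -9.5 -8.2 0 0 0 8 50; -12.5 -10.7 0 0 0 11 50; -14.5 -12.4 0 0 0 11.7 50")

```text
time_s: 30.4
tcp_pos: [620.0, -52.7, 91.3]
orientation: [-0.013, 3.14, -0.001]
ft_force: [-0.0, -0.3, -0.6]
gripper_width: 0.64
grasp_force: 30.0
```

Call:
step_arm(rows="0 0 1.5 0 0 0 50; 0 0 3 0 0 0 50; 0 0 4.5 0 0 0 50; 0 0 4.5 0 0 0 50; 0 0 4.5 0 0 0 50")

```text
time_s: 30.9
tcp_pos: [616.9, -50.3, 44.9]
orientation: [0.019, -3.14, -0.0]
ft_force: [0.0, 0.5, -0.1]
gripper_width: 0.641
grasp_force: 30.0
```

```bash
python3 - <<'E'
from h import *
from cell import imaging
d=imaging.get_image("wrist"); cv2.imwrite("pics/w6.png",d["color"][:,:,::-1])
print(fit(d,"held",(560,680,-105,5,75,100)))
go(617.5,-50.7,-9.5,90.7)
E
```

```text
(12754, [609.9, -49.9], [62.9, 88.1], 0.9, 93.2)
t 30.95 tcp [617.5 -50.4  45.4] yaw 90.7 shift [-0.01 -0.03  5.49] turn [ 0. -0. -0.] w 59.8 F 30.0 ft [-0.6 -0.1 -0.7]
```

View pics/w6.png

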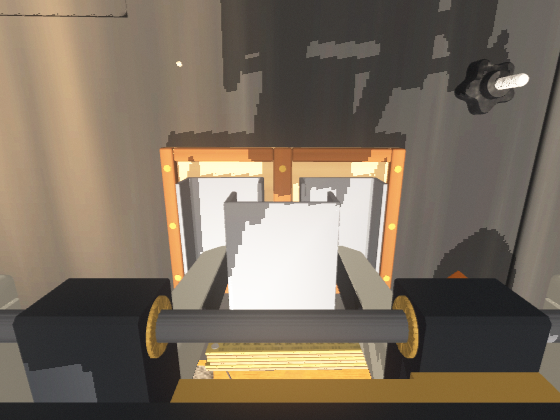

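The held channel at (282,255) is centred over the two lower ones. I lower it slowly.

Call:
step_arm(rows="0 0 1 0 0 0 50; 0 0 2 0 0 0 50; 0 0 3 0 0 0 50; 0 0 4 0 0 0 50; 0 0 4.5 0 0 0 50")

```text
time_s: 31.45
tcp_pos: [617.2, -50.9, -1.1]
orientation: [0.018, -3.14, -0.0]
ft_force: [-0.6, 0.3, -1.5]
gripper_width: 0.643
grasp_force: 30.0
```

Call:
step_arm(rows="0 0 0.2 0 0 0 50; 0 0 0.4 0 0 0 50; 0 0 0.6 0 0 0 50; 0 0 0.8 0 0 0 50; 0 0 0.8 0 0 0 50")

```text
time_s: 31.95
tcp_pos: [617.9, -50.9, -7.7]
orientation: [-0.018, 3.141, -0.0]
ft_force: [0.4, 0.2, -0.8]
gripper_width: 0.641
grasp_force: 30.0
```

```bash
python3 - <<'E'
from h import *
from cell import imaging
for n in("scene","side"):
    d=imaging.get_image(n); print(n,fit(d,"d",(560,670,-105,5,36.5,60)))
go(617.5,-50.7,-9.5,90.7)
E
```

```text
scene (479, [615.5, -51.5], [76.7, 91.4], 1.3, 39.0)
side (802, [605.3, -60.7], [64.9, 88.9], 34.2, 38.7)
t 32.05 tcp [618.  -51.   -7.5] yaw 90.7 shift [0.05 0.03 0.2 ] turn [-0.  0. -0.] w 59.6 F 30.0 ft [ 0.1 -0.1 -1.1]
```

Call:
step_arm(rows="0 0 0.1 0 0 0 50; 0 0 0.2 0 0 0 50; 0 0 0.2 0 0 0 50; 0 0 0.2 0 0 0 50; 0 0 0.2 0 0 0 50")

```text
time_s: 32.55
tcp_pos: [617.9, -50.9, -9.6]
orientation: [-0.018, 3.141, -0.0]
ft_force: [0.1, -0.9, -0.3]
gripper_width: 0.646
grasp_force: 30.0
```

Call:
step_arm(rows="0 0 0 0 0 0 66; 0 0 0 0 0 0 70; 0 0 0 0 0 0 75; 0 0 0 0 0 0 75; 0 0 0 0 0 0 75")

```text
time_s: 33.05
tcp_pos: [617.9, -50.9, -9.6]
orientation: [-0.018, 3.141, -0.0]
ft_force: [-0.1, 0.3, -0.5]
gripper_width: 0.748
grasp_force: 0.0
```

Call:
step_arm(rows="0 0 -1 0 0 0 75; 0 0 -3 0 0 0 75; 0 0 -6 0 0 0 75; 0 0 -9 0 0 0 75; 0 0 -12 0 0 0 75")

```text
time_s: 33.55
tcp_pos: [617.7, -50.9, 112.2]
orientation: [-0.018, 3.141, 0.0]
ft_force: [-0.1, -0.1, -0.7]
gripper_width: 0.749
grasp_force: 0.0
```

Call:
step_arm(rows="2 0 -1 0 0 0 75; 4 0 -1 0 0 0 75; 6 0 -1 0 0 0 75; 7 0 -1 0 0 0 75; 7 0 -1 0 0 0 75")

```text
time_s: 34.05
tcp_pos: [547.0, -51.9, 121.0]
orientation: [0.018, -3.141, 0.0]
ft_force: [1.3, 0.4, 0.5]
gripper_width: 0.75
grasp_force: 0.0
```

```bash
python3 - <<'E'
from h import *
from cell import imaging
ims=[]
for n in("wrist","scene","side"):
    d=imaging.get_image(n); ims.append(d["color"])
    print(n,fit(d,"d",(560,670,-105,5,35.3,45)),fit(d,"tape"),fit(d,"knob"))
    p=cloud(d); m=(np.abs(p[...,0]-617)<34)&(np.abs(p[...,1]+50.7)<27)&(p[...,2]>30)
    q=p[m]
    if len(q): print(len(q),np.linalg.lstsq(np.c_[q[:,:2]-[617,-50.7],np.ones(len(q))],q[:,2],rcond=None)[0].round(3))
im=np.hstack([cv2.resize(ims[1][110:320,120:420],(400,280)),cv2.resize(ims[2][120:345,160:400],(400,375))[:280]])
cv2.imwrite("pics/end.png",np.hstack([cv2.resize(ims[1],(400,300)),cv2.resize(ims[2],(400,300))])[:,:,::-1])
go(500,0,150,90)
E
```

```text
wrist (3954, [616.7, -50.5], [75.0, 60.0], 0.7, 38.4) None (945, [512.4, 92.4], [35.1, 33.0], 2.2, 15.7)
3240 [-1.0000e-03 -1.0000e-03  3.8363e+01]
scene (377, [615.6, -51.3], [76.9, 62.0], 1.4, 36.7) (545, [693.7, 112.7], [72.3, 37.9], 41.5, 47.1) (151, [508.1, 95.4], [32.0, 31.6], 36.0, 14.4)
349 [ 3.0000e-03 -0.0000e+00  3.6412e+01]
side (1141, [616.9, -52.3], [75.8, 61.3], 1.4, 36.4) (706, [695.1, 107.8], [68.2, 34.2], 39.3, 45.5) (224, [512.8, 91.5], [34.4, 32.7], 87.8, 14.1)
1151 [-1.689 -1.2   55.   ]
t 34.2 tcp [549.1 -51.6 120.6] yaw 90.7 shift [ 4.85  5.22 -2.95] turn [0.  0.1 0.7] w 69.9 F 0.0 ft [ 1.3 -0.1  0.4]
```

View pics/end.png

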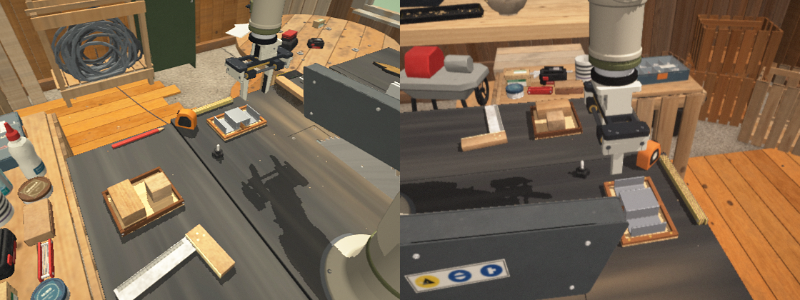

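The pictures show the three channels interlocked and level in the rack at (237,122) in the left half and (635,205) in the right half. The top is flat at z about 37. Both timbers are in the tray at (145,195), the tape and knob have not moved, and the gripper is clear.

```bash
python3 -c "
from cell import env
print(env.close_job())"
```

```text
the job is handed in; nothing more can be done
None
```

I handed the job in at about 34 s, with the three channels interlocked and level in the rack, both timber offcuts flat in the tray, and the tape measure and star knob where they were; no verdict came back.

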